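# Start up the tester: strip on, arm, start

### The job

Start up the bench tester after the break, using only a fingertip to press. First switch on the nearer of the two power strips by pressing down the raised half of its orange rocker, then press the blue button on the push-button station fully down so that it stays down (this arms the tester), and then press the green start button fully down and let it come back up. Never press the red stop button, press nothing before its turn, do not lift or shove the strip, and leave the wooden block, the black loupe and the red-capped marker where they are.

Things in the scene. Friction and masses are not known exactly. Their poses are not given: they have to be found in the camera images.
- strip: white power strip, loose on the bench, 54 x 269 x 47 mm, four sockets and an orange rocker switch near its -y end. Origin: centre of its underside; y runs along its length, -x is its long side nearer the robot, z up. Its top face is 42 mm above the bench; the strip weighs about 0.35 kg
- strip_switch (a joint): orange rocker, 24 mm (strip x) by 12 mm, hinged along the strip's y at (0, -84, 39) mm in its frame. 0 = off: the half toward the strip's -x side is raised, its outer edge 11 mm out from and 8 mm above the hinge. Pressing it down raises the value; 0.35 rad = fully on, at its stop. No spring, stays put; takes about 2 N at the outer edge, 6 N at 3 mm from the hinge
- rocker_high (a point): point on top of the raised half of the rocker, 9 mm from the hinge toward the strip's -x side, 47 mm above the bench when off; it moves with the rocker (about 3 mm down when on)
- station: push-button station, a white and grey box screwed to the bench, 84 x 190 x 60 mm, with three buttons 56 mm apart in a row along its y; the colours' order differs from run to run. Origin: centre of its underside; x points away from the robot, z up
- blue_button_top (a point): a round blue push button cap, 32 mm across, on the station; this point is the centre of its flat top (14 mm above the station's top face, about 74 mm above the bench when up). The silver collar round it stands 5 mm above the station's top face
- green_button_top (a point): a round green push button cap, 32 mm across, on the station; this point is the centre of its flat top (14 mm above the station's top face, about 74 mm above the bench when up). The silver collar round it stands 5 mm above the station's top face
- red_button_top (a point): a round red push button cap, 32 mm across, on the station; this point is the centre of its flat top (14 mm above the station's top face, about 74 mm above the bench when up). The silver collar round it stands 5 mm above the station's top face
- blue_button (a joint): travel of the blue button, m: 0 = up, 0.007 = fully down. Latching: no spring, about 3 N of drag, it stays where it is pushed
- green_button (a joint): travel of the green button, m: 0 = up, 0.007 = fully down. Spring return: starts to move at about 2 N, fully down at about 5 N
- red_button (a joint): travel of the red stop button, m: 0 = up, 0.007 = fully down; spring return like the green one; not to be pressed
- wood_block: small loose wooden block, 30 x 39 x 44 mm high, standing in front of the station; origin: centre of its underside. Not to be moved
- loupe: small black loupe, loose, 35 mm across, 36 mm high, standing on the robot's side of the power strip; origin: centre of its underside. Not to be moved
- marker_red: loose white marker with a red cap, 136 x 13 x 14 mm, lying along x of its own frame on the far side of the power strip; origin: centre of its underside. Not to be moved

How it is judged (in metres and radians):
On the way, in this order (a step that is already met when the one before it is completed fails the run):
1. the power strip's rocker is switched on (value of joint strip_switch above 0.27 rad), for 0.1 s.
2. the blue button is pressed down and stays in (value of joint blue_button above 0.005 m), for 0.1 s.
3. the green button is pressed down (value of joint green_button above 0.005 m), for 0.05 s.
At the end, for the whole second after the job is handed in: The rocker is on (over 0.27 rad), the blue button is down (over 5 mm of its 7 mm), the green and red buttons are up (within 1.5 mm), and the strip is at rest (value of joint strip_switch above 0.27 rad and value of joint blue_button above 0.005 m and value of joint each of green_button, red_button below 0.0015 m and linear speed of strip below 0.02 m/s); the robot touches nothing.
It fails at once if the red stop button is pressed (over 2.5 mm) (value of joint red_button above 0.0025 m).
It fails at once if the blue button is pressed (over 2.5 mm) before the strip is on (value of joint strip_switch below 0.27 rad and value of joint blue_button above 0.0025 m).
It fails at once if the green button is pressed (over 2.5 mm) before the strip is on or before the blue button is down (value of joint green_button above 0.0025 m and (value of joint strip_switch below 0.27 rad or value of joint blue_button below 0.005 m)).
It fails at once if the power strip is lifted (10 mm) or shoved (40 mm) (height (world z) of strip above 0.01 m or distance of strip from where it was at the start of the episode above 0.04 m).
It fails at once if the block, loupe or marker is moved (20 mm) or picked up (distance of any of wood_block, loupe, marker_red from where it was at the start of the episode above 0.02 m).
It also fails if it takes over 51 s, if anything falls off the work surface, if the arm or the gripper's body presses on something with over 40 N, if the wrist force passes 120 N, or if a joint passes its speed limit or range.

### The arm

A 6-joint arm with a two-finger parallel gripper is mounted at the origin on a cart in front of the work surface, level with it; the furniture and walls round the work are solid. World frame = base frame: x ahead of the robot, y to its left, z up, the work surface at z = 0. Lengths are in mm, angles in rad, forces in N, time in s.
With the tool pointing down it reaches from about 275 to 750 mm from the base axis. Payload 10.2 kg.
Tool frame: the origin (TCP) lies at the centre of the arm's flange, where the gripper is bolted on; the fingertips stand 173 mm ahead of it and the grasp point (between the pads) lies 155 mm ahead of it; z points along the fingers, y is the line along which they close (so a half turn about z gives the same grasp; the last joint's range is limited). The gripper opens to 85 mm and grips with 20 to 120 N. Pads are 22 mm wide; open, the fingers measure 114 mm over their backs; the gripper's body (76 mm by 85 mm) begins 54 mm behind the grasp point. The pads swing forward as they close: fully open they stand 13 mm farther back than shut.
Start: joints at [-1.379, 0.313, 1.498, -0, 1.331, -0.223], TCP at [211.567, -480.491, 404.694] pointing down, gripper open.
Joint ranges: [-2.94, 2.94], [-0.97, 2.17], [0.19, 2.56], [-1.23, 4.37], [0.02, 3.11], [-2.88, 2.88]. Speed limits (rad/s): [2.39, 2.39, 3.01, 3.14, 3.14, 3.14].

### API

Orientations are given as a unit quaternion [w, x, y, z].
In Python, from rig import status, capture, camera_info, ticket gives the robot as it stands.
- The arm moves only by the shell command python3 -m crank 'ROWS' [FORCE]. ROWS is JSON, a list of rows, each a list of 7 numbers: the shift along the tool's x, y, z as a fraction of full scale, then the turn, a rotation vector about the tool's x, y, z as a fraction of full scale, then the closure, from 0 (fully open) to 1 (shut). A call has 1 to 12 rows; each row is the pose to reach, as a shift and turn from the pose commanded when the call began, along the tool's axes at that moment; what a row does not reach only later rows make up. Full scale, the value 1, is 0.1 m for a shift and 45 degrees for a turn. A row lasts 1/10 s, in which the tool goes at most 50 mm and 8.59 degrees, less where a joint would pass 70% of its speed; a pose out of reach is approached as far as the arm can. A call with a number of a shift or a turn outside -1 to 1 is refused whole. A call with a gripper value outside its range is refused whole. The fingers move at their own pace and stop on an object; FORCE is the grip in N (left out, the last holds). Time passes only in rows, so rows that repeat a pose let the fingers close. It gives the time, the measured TCP pose, the force, the opening and the grip force at its end, in the units of the state.
- status.sense(): the state, without advancing time (a new reading comes with each control period).
- capture(name): name is "scene" or "top" or "wrist"; returns (picture, depth): 480x640x3 uint8, red, green, blue; 480x640 float32, mm along the optical axis (not along the pixel's ray), 0 where there is no reading.
- camera_info(name): a dict with "K" (3x3 intrinsics, pixels), "D" ([k1, k2, p1, p2, k3] as OpenCV has them; the pictures are not rectified), "camera_from_world" (4x4, takes a point from world to camera coordinates). Camera axes: x right, y up, looking along -z (the intrinsics and any distortion apply to the point x, -y, -z); pixel columns grow to the right and rows downward; lengths in mm; the calibration is good to about 2 mm. A picture is of the moment at which its call begins: read the wrist's pose just before it. camera_info takes no time and is no camera call; for the wrist camera it gives the pose at the moment of the call.
- ticket.finish_job(): hands the job in; it is judged then, once.
The state is a dict: "time_s": time; "joints": joint angles; "dq": joint speeds; "tau": joint torques, N m; "eef_pos": TCP position; "ee_rot": TCP orientation; "force": force on the tool from outside, world axes, zero at the start; "wrist_torque": the same for the moment, N m; "grip_width": opening from 0.0 (shut) to 1.0 (fully open); "grip_force": force on a finger pad.
Only numpy, scipy, OpenCV 4.12 (cv2) and the standard library are available. Lean on these libraries where they do the work, as an engineer would, in place of code of your own. Each camera call takes 0.05 s, during which the arm holds its last target. There are 200 camera calls.

## Working session

There is one attempt and no reset: what is moved stays moved. The work goes in short steps, Python scripts to look and compute and a shell command to move; the robot and the scene stay as the last step left them, time stands still between calls to the robot, and variables do not carry over. Pictures are saved under pics/ and viewed, at most 10 in all, crops included, and the job is handed in when it is done.

```bash
mkdir -p pics; ls
cat > h.py <<'E'
import numpy as np, cv2
from rig import status, capture, camera_info, ticket
def cast(info,uv,z):
    K=np.array(info["K"]);D=np.array(info["D"],float);T=np.array(info["camera_from_world"])
    p=cv2.undistortPoints(np.array(uv,float).reshape(-1,1,2),K,D).reshape(-1,2)
    d=np.c_[p[:,0],-p[:,1],-np.ones(len(p))]@T[:3,:3]
    c=-T[:3,:3].T@T[:3,3]
    return c+d*((z-c[2])/d[:,2])[:,None]
E
python3 - <<'E'
from h import *
s=status.sense();print(s)
for n in("top","scene"):
    im,d=capture(n);np.savez(f"{n}.npz",im=im,d=d);cv2.imwrite(f"pics/{n}.png",im[:,:,::-1]);i=camera_info(n);T=np.array(i["camera_from_world"]);print(n,-T[:3,:3].T@T[:3,3],i["K"],i["D"])
E
```

```text
pics
{'time_s': 0.0, 'joints': array([-1.37937675e+00,  3.13460041e-01,  1.49845195e+00,  9.31459853e-06,
        1.33098462e+00, -2.23377410e-01]), 'dq': array([ 0.00045015,  0.00010469,  0.00072774,  0.00064708, -0.00178179,
       -0.00124878]), 'tau': array([-8.63926634e-04, -4.12272084e+01, -2.59747374e+01, -2.17188344e-04,
        4.13221103e-03, -1.71148531e-05]), 'eef_pos': array([ 211.57020879, -480.44076093,  404.12419179]), 'ee_rot': array([-6.51821373e-04,  9.78569935e-01,  2.05913714e-01,  1.49401610e-05]), 'force': array([ 0.43141467, -0.15223367, -0.00153772]), 'wrist_torque': array([-0.03162707,  0.00955298,  0.01128039]), 'grip_force': 0.0, 'grip_width': 1.000620139392357}
top [ 4.22844696e+02 -3.61063626e-01  9.73200975e+02] [[494.22888989   0.         316.39441446]
 [  0.         494.22888989 240.48527991]
 [  0.           0.           1.        ]] [-0.07252097  0.          0.          0.          0.        ]
scene [-22.82399429 588.67935006 901.73128583] [[549.02114106   0.         316.72718399]
 [  0.         549.02114106 249.43432585]
 [  0.           0.           1.        ]] [-0.04483141  0.          0.          0.          0.        ]
```

View pics/top.png

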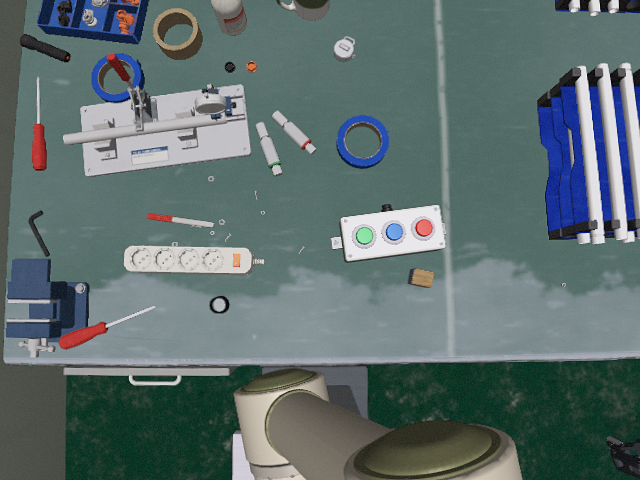

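View pics/scene.png

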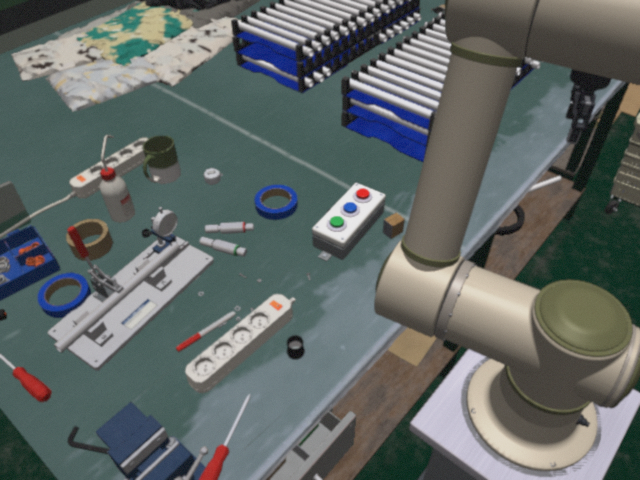

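The top view shows the near strip at about (188,260), with its rocker at (236,260). On the station, green is at (364,236), blue at (395,232) and red at (424,228). The loupe is at (219,304), the block at (421,277) and the marker at (180,220). The second strip is far off, visible only in the scene view at about (110,165).

```bash
cat > m.py <<'E'
from h import *
def blob(im,lo,hi,win):
    h=cv2.cvtColor(im,cv2.COLOR_RGB2HSV);m=cv2.inRange(h,lo,hi);w=np.zeros_like(m);x0,y0,x1,y1=win;w[y0:y1,x0:x1]=m[y0:y1,x0:x1]
    n,l,st,c=cv2.connectedComponentsWithStats(w);k=1+st[1:,4].argmax();return c[k],st[k],(l==k).astype(np.uint8)
R={"orange":((5,120,120),(20,255,255),47-3),"green":((45,80,60),(85,255,255),74),"blue":((100,120,80),(125,255,255),74),"red":((170,120,80),(179,255,255),74)}
W={"top":{"orange":(225,245,248,275),"green":(350,222,378,250),"blue":(382,218,408,246),"red":(410,214,440,242)},
"scene":{"orange":(262,292,290,316),"green":(326,212,348,232),"blue":(340,198,362,218),"red":(354,184,374,204)}}
for n in W:
    f=np.load(n+".npz");i=camera_info(n)
    for k,w in W[n].items():
        lo,hi,z=R[k]
        c,st,m=blob(f["im"],lo,hi,w)
        r=cv2.minAreaRect(cv2.findContours(m,0,1)[0][0])
        print(n,k,c.round(1),st[4],cast(i,c,z).round(1), cast(i,cv2.boxPoints(r),z)[:,:2].round(0).tolist() if k=="orange" else "")
f=np.load("top.npz");im=f["im"];i=camera_info("top")
g=cv2.cvtColor(im,cv2.COLOR_RGB2HSV);m=cv2.inRange(g,(0,0,150),(179,50,255));m[:240]=0;m[280:]=0;m[:,:115]=0;m[:,258:]=0
m=cv2.morphologyEx(m,cv2.MORPH_CLOSE,np.ones((15,15)))
cs=max(cv2.findContours(m,0,1)[0],key=cv2.contourArea);b=cv2.boxPoints(cv2.minAreaRect(cs));print("strip",cast(i,b,42)[:,:2].round(0).tolist())
print("loupe",cast(i,[219,304],36),"block",cast(i,[421,277],44))
E
python3 m.py
```

```text
top orange [236.3 260.1] 75 [[482.  143.4  44. ]] [[494.0, 150.0], [493.0, 138.0], [471.0, 138.0], [471.0, 150.0]]
top green [364.  235.3] 220 [[523.5 -95.   74. ]] 
top blue [393.7 231.3] 204 [[ 530.5 -149.9   74. ]] 
top red [416.  224.5] 2 [[ 542.7 -191.5   74. ]] 
scene orange [275.6 304.9] 51 [[479.6 146.1  44. ]] [[491.0, 151.0], [493.0, 140.0], [470.0, 140.0], [467.0, 152.0]]
scene green [336.3 221.3] 113 [[519.7 -90.3  74. ]] 
scene blue [349.7 207. ] 91 [[ 526.  -145.3   74. ]] 
scene red [365.5 197. ] 2 [[ 519.7 -195.1   74. ]] 
strip [[513.0, 362.0], [524.0, 107.0], [457.0, 103.0], [445.0, 356.0]]
loupe [[399.77355001 176.97048872  36.        ]] block [[ 446.83135013 -204.40639357   44.        ]]
```

```bash
python3 -m crank '[[0.25,-0.33,0,0,0,0.17,1],[0.5,-0.66,0,0,0,0.34,1],[0.75,-1,0,0,0,0.528,1],[0.8,-1,0,0,0,0.528,1]]' && python3 -c "
from h import *;s=status.sense();print(s['eef_pos'],s['ee_rot'],s['force'],s['grip_width'],s['time_s'])"
```

```text
time_s: 0.5
eef_pos: [245.0, -353.4, 404.7]
ee_rot: [-0.001, 1.0, -0.001, -0.0]
force: [-0.0, -0.5, -0.5]
grip_width: 0.328
grip_force: 0.0
[ 245.03084499 -353.39341703  404.66917265] [-6.78605237e-04  9.99999198e-01 -1.06915424e-03 -3.69318651e-05] [-0.0249234  -0.46542729 -0.45265163] 0.3283385440155237 0.5
```

```bash
python3 -m crank '[[0.22,-0.4,0,0,0,0,1],[0.44,-0.8,0,0,0,0,1],[0.5,-1,0,0,0,0,1]]' >/dev/null; python3 -m crank '[[0.22,-0.4,0,0,0,0,1],[0.44,-0.8,0,0,0,0,1],[0.5,-1,0,0,0,0,1]]'>/dev/null; python3 -m crank '[[0.22,-0.4,0,0,0,0,1],[0.44,-0.8,0,0,0,0,1],[0.5,-1,0,0,0,0,1]]'>/dev/null; python3 -m crank '[[0.22,-0.4,0,0,0,0,1],[0.4,-0.8,0,0,0,0,1],[0.5,-1,0,0,0,0,1]]'>/dev/null; python3 -m crank '[[0.1,-0.4,0.3,0,0,0,1],[0.2,-0.8,0.6,0,0,0,1],[0.2,-0.98,1,0,0,0,1],[0.2,-0.98,1,0,0,0,1],[0.2,-0.98,1,0,0,0,1]]'
python3 - <<'E'
from h import *
for n in("wrist","top"):
    im,d=capture(n);np.savez(f"{n}2.npz",im=im,d=d)
    if n=="wrist":cv2.imwrite("pics/w2.png",im[:,:,::-1]);i=camera_info(n);T=np.array(i["camera_from_world"]);print(-T[:3,:3].T@T[:3,3],i["K"])
    else: cv2.imwrite("pics/t2.png",cv2.resize(im[190:330,100:280,::-1],None,fx=4,fy=4))
print(status.sense()['eef_pos'])
E
```

```text
time_s: 2.2
eef_pos: [464.8, 141.1, 304.9]
ee_rot: [0.0, 1.0, 0.001, -0.0]
force: [0.6, 0.4, -0.4]
grip_width: -0.004
grip_force: 0.0
[530.97172655 139.98134592 275.6486773 ] [[332.3210983    0.         322.89790855]
 [  0.         332.3210983  243.24142345]
 [  0.           0.           1.        ]]
[465.05496456 140.46916179 306.34950758]
```

View pics/w2.png

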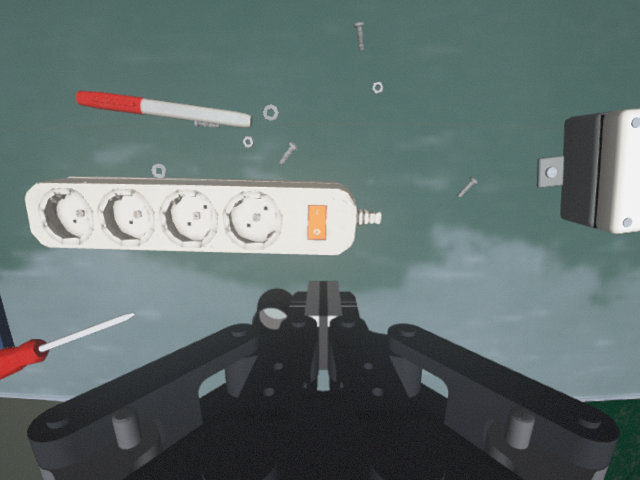

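The wrist view shows the rocker at about (317,222), spanning rows 205–240, and the shut fingertips at about (323,300). I'll cast both to compare.

Run:
```python
from m import blob
from h import *
f=np.load("wrist2.npz");i=camera_info("wrist")
c,st,m=blob(f["im"],(5,120,120),(20,255,255),(290,190,340,250))
print(c,st,cast(i,c,44.5))
print("rows ends",cast(i,[[317,st[1]],[317,st[1]+st[3]]],44.5))
# strip direction: near top edge of strip (rows), columns 60..330
g=cv2.cvtColor(f["im"],cv2.COLOR_RGB2GRAY)
e=[[u,235+np.argmin(np.diff(g[235:265,u].astype(int)))] for u in range(70,330,20)]
p=cast(i,e,42);print("near edge",p[:,:2].round(0).tolist())
print("tip", cast(i,[[308,282],[340,282],[308,318],[340,318]],133).round(1)[:,:2].tolist(), f["d"][282:325:6,323],f["d"][225,317])
print(status.sense()["eef_pos"],status.sense()["time_s"])
```

```text
top orange [236.3 260.1] 75 [[482.  143.4  44. ]] [[494.0, 150.0], [493.0, 138.0], [471.0, 138.0], [471.0, 150.0]]
top green [364.  235.3] 220 [[523.5 -95.   74. ]] 
top blue [393.7 231.3] 204 [[ 530.5 -149.9   74. ]] 
top red [416.  224.5] 2 [[ 542.7 -191.5   74. ]] 
scene orange [275.6 304.9] 51 [[479.6 146.1  44. ]] [[491.0, 151.0], [493.0, 140.0], [470.0, 140.0], [467.0, 152.0]]
scene green [336.3 221.3] 113 [[519.7 -90.3  74. ]] 
scene blue [349.7 207. ] 91 [[ 526.  -145.3   74. ]] 
scene red [365.5 197. ] 2 [[ 519.7 -195.1   74. ]] 
strip [[513.0, 362.0], [524.0, 107.0], [457.0, 103.0], [445.0, 356.0]]
loupe [[399.77355001 176.97048872  36.        ]] block [[ 446.83135013 -204.40639357   44.        ]]
[316.64529058 221.52304609] [308 206  18  33 499] [[485.6468385  144.00189633  44.5       ]]
rows ends [[496.71509803 143.70826543  44.5       ]
 [472.87177538 143.8002182   44.5       ]]
near edge [[466.0, 331.0], [465.0, 315.0], [465.0, 299.0], [465.0, 283.0], [465.0, 268.0], [464.0, 253.0], [473.0, 237.0], [463.0, 223.0], [463.0, 208.0], [462.0, 193.0], [462.0, 178.0], [462.0, 164.0], [461.0, 149.0]]
tip [[474.7, 146.5], [474.7, 131.7], [456.4, 146.7], [456.4, 131.5]] [146.21736  139.58304  133.34412  127.483444 123.51961  118.792435
 115.614815 116.07317 ] 235.40994
[465.05496456 140.46916179 306.34950758] 2.3
```

```bash
python3 -m crank '[[0.03,-0.03,0.3,0,0,0,1],[0.03,-0.03,0.6,0,0,0,1],[0.03,-0.03,0.75,0,0,0,1],[0.03,-0.03,0.81,0,0,0,1],[0.03,-0.03,0.81,0,0,0,1],[0.03,-0.03,0.81,0,0,0,1]]'
python3 - <<'E'
from h import *
im,d=capture("wrist");cv2.imwrite("pics/w3.png",cv2.resize(im[180:340,220:420,::-1],None,fx=3,fy=3));print(status.sense()["eef_pos"])
E
```

```text
time_s: 2.9
eef_pos: [468.0, 144.0, 225.1]
ee_rot: [-0.0, 1.0, -0.0, 0.001]
force: [0.3, 0.1, -0.3]
grip_width: 0.002
grip_force: 0.0
[467.87872575 144.06593148 225.04866071]
```

View pics/w3.png

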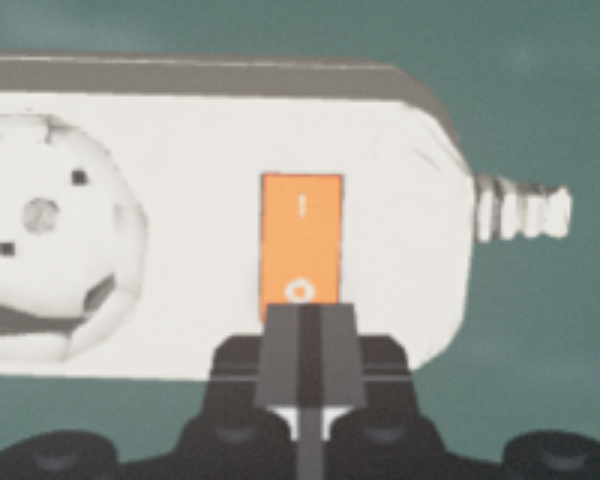

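The crop shows the tip's front edge at row 305 and the rocker at rows 175–322. The tip overlaps the raised half by about 3.5 mm, so I'll move 4 mm farther in and press gently.

```bash
python3 -m crank '[[0.04,-0.015,0,0,0,0,1],[0.04,-0.015,0.02,0,0,0,1],[0.04,-0.015,0.04,0,0,0,1],[0.04,-0.015,0.05,0,0,0,1],[0.04,-0.015,0.06,0,0,0,1],[0.04,-0.015,0.07,0,0,0,1],[0.04,-0.015,0.075,0,0,0,1],[0.04,-0.015,0.075,0,0,0,1]]'
```

```text
time_s: 3.75
eef_pos: [470.6, 146.0, 217.0]
ee_rot: [0.0, 1.0, 0.0, -0.002]
force: [-12.0, -0.4, 18.0]
grip_width: 0.0
grip_force: 10.1
```

```bash
python3 -m crank '[[0,0,-0.05,0,0,0,1],[0,0,-0.1,0,0,0,1],[0,0,-0.1,0,0,0,1],[0,0,-0.1,0,0,0,1]]'
python3 - <<'E'
from h import *
im,d=capture("wrist");cv2.imwrite("pics/w4.png",cv2.resize(im[180:340,220:420,::-1],None,fx=3,fy=3));print(status.sense()["eef_pos"])
E
```

```text
time_s: 4.15
eef_pos: [471.5, 145.8, 226.1]
ee_rot: [-0.0, 1.0, 0.0, 0.0]
force: [0.6, 0.2, 0.1]
grip_width: -0.001
grip_force: 0.0
[471.41654591 145.77866018 226.01438442]
```

View pics/w4.png

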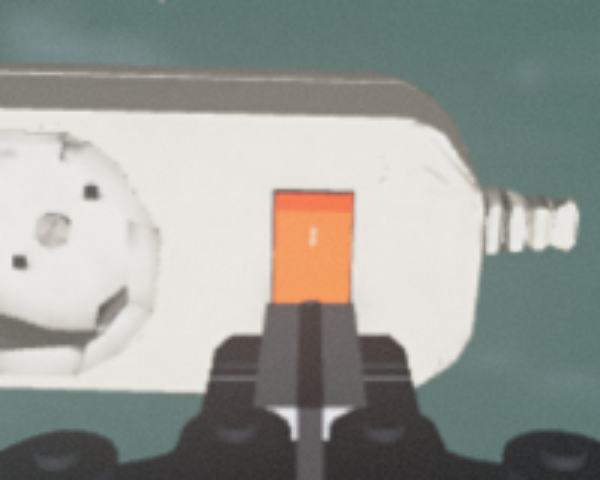

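The rocker's far half is now raised, with its red edge showing at rows 190–210, so it has flipped. I'll lift and check the slope from depth, and re-measure the buttons.

```bash
python3 -m crank '[[-0.2,0,-0.5,0,0,0,1],[-0.4,0,-0.6,0,0,0,1],[-0.4,0,-0.6,0,0,0,1],[-0.4,0,-0.6,0,0,0,1]]'; sed -i 's/^for n in W:/def main():\n  for n in W:/' m.py; sed -n 1,8p m.py > m2.py
python3 - <<'E'
from m2 import *
i=camera_info("wrist");im,d=capture("wrist");cv2.imwrite("pics/w5.png",im[:,:,::-1])
c,st,m=blob(im,(5,120,120),(20,255,255),(270,150,370,300));print(c,st)
K=np.array(i["K"]);D=np.array(i["D"]);T=np.array(i["camera_from_world"])
def pts(m):
    v,u=np.nonzero(m&(d>0));p=cv2.undistortPoints(np.c_[u,v].astype(float)[:,None],K,D)[:,0];z=d[v,u][:,None]
    return (np.c_[p[:,0],-p[:,1],-np.ones(len(p))]*z-T[:3,3])@T[:3,:3]
P=pts(cv2.erode(m,np.ones((3,3))))
P=P[P[:,2]>40]
for a in np.arange(P[:,0].min(),P[:,0].max(),2.5):
    q=P[(P[:,0]>=a)&(P[:,0]<a+2.5)];print(round(a+1.2,1),np.median(q[:,2]).round(2),len(q))
print(np.polyfit(P[:,0],P[:,2],1))
x0,y0,w,h=st[:4]
mm=np.zeros_like(m);mm[y0+4:y0+h-4,x0+w+6:x0+w+14]=1;S=pts(mm);print("top",np.polyfit(S[:,0],S[:,2],1),np.median(S[:,2]))
E
```

```text
time_s: 4.6
eef_pos: [431.5, 145.8, 286.1]
ee_rot: [0.0, 1.0, 0.0, 0.0]
force: [-0.9, 0.2, 0.5]
grip_width: 0.0
grip_force: 0.0Traceback (most recent call last):
  File "<stdin>", line 1, in <module>
  File "m2.py", line 8
    def main():
               ^
IndentationError: expected an indented block after function definition on line 8
```

```bash
sed -n 1,7p m.py > m2.py
python3 - <<'E'
from m2 import *
i=camera_info("wrist");im,d=capture("wrist");cv2.imwrite("pics/w5.png",im[:,:,::-1])
c,st,m=blob(im,(5,120,120),(20,255,255),(270,150,370,300));print(c,st)
K=np.array(i["K"]);D=np.array(i["D"]);T=np.array(i["camera_from_world"])
def pts(m):
    v,u=np.nonzero((m>0)&(d>0));p=cv2.undistortPoints(np.c_[u,v].astype(float)[:,None],K,D)[:,0];z=d[v,u][:,None]
    return (np.c_[p[:,0],-p[:,1],-np.ones(len(p))]*z-T[:3,3])@T[:3,:3]
P=pts(cv2.erode(m,np.ones((3,3))))
P=P[P[:,2]>40]
for a in np.arange(P[:,0].min(),P[:,0].max(),2.5):
    q=P[(P[:,0]>=a)&(P[:,0]<a+2.5)];print(round(a+1.2,1),np.median(q[:,2]).round(2),len(q))
print(np.polyfit(P[:,0],P[:,2],1))
x0,y0,w,h=st[:4]
mm=np.zeros_like(m);mm[y0+4:y0+h-4,x0+w+6:x0+w+14]=1;S=pts(mm);print("top",np.polyfit(S[:,0],S[:,2],1),np.median(S[:,2]))
E
```

```text
[323.29208633 176.01007194] [314 158  20  39 695]
473.5 42.63 46
476.0 43.01 24
478.5 43.19 42
481.0 43.53 68
483.5 44.08 69
486.0 44.52 72
488.5 45.29 56
491.0 45.65 55
493.5 46.66 70
496.0 44.66 17
[  0.19320312 -49.15516534]
top [2.49953675e-02 2.99909378e+01] 42.04899862013395
```

Slope is about 0.18, against about 0.175 expected fully on, and it was pressed with 18 N, so the rocker is on. Next is the station.

```bash
python3 -m crank '[[0,0.3,-0.2,0,0,0,1],[0,0.7,-0.4,0,0,0,1],[0,1,-0.4,0,0,0,1]]'>/dev/null; python3 -m crank '[[0.1,0.45,0,0,0,0,1],[0.2,0.9,0,0,0,0,1],[0.2,1,0,0,0,0,1]]'>/dev/null;  python3 -m crank '[[0.1,0.4,0,0,0,0,1],[0.15,0.7,0,0,0,0,1],[0.15,0.7,0,0,0,0,1],[0.15,0.7,0,0,0,0,1]]'
python3 - <<'E'
from m2 import *
i=camera_info("wrist");im,d=capture("wrist");cv2.imwrite("pics/w6.png",im[:,:,::-1]);np.savez("wrist6.npz",im=im,d=d)
for k in("green","blue"):
    lo,hi,z=R[k];c,st,m=blob(im,lo,hi,(0,0,640,330));print(k,c,st,cast(i,c,74))
lo=cv2.cvtColor(im,cv2.COLOR_RGB2HSV)
c,st,m=blob(im,(170,120,80),(180,255,255),(0,0,640,330));print("red",c,st,cast(i,c,74))
print(d[int(c[1]),int(c[0])],status.sense()["eef_pos"])
E
```

```text
time_s: 5.65
eef_pos: [466.6, -124.2, 325.2]
ee_rot: [-0.001, 1.0, -0.0, -0.001]
force: [-0.1, 0.8, -0.1]
grip_width: 0.004
grip_force: 0.0
green [276.95584862 165.25802752] [ 254  142   47   48 1744] [[525.38067315 -94.96081119  74.        ]]
blue [361.82966396 154.38412514] [ 339  131   47   48 1726] [[ 532.25642176 -149.89230943   74.        ]]
red [428.15 145.82] [424 123  14  44 100] [[ 537.9013674 -192.5338177   74.       ]]
212.19931 [ 466.49875709 -123.63823565  325.45801978]
```

View pics/w6.png

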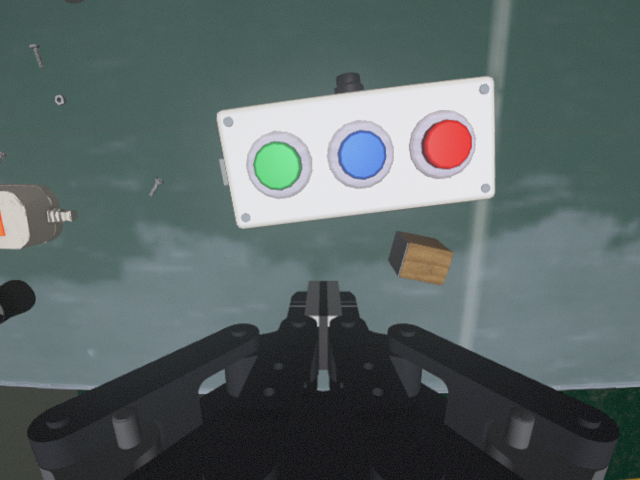

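The wrist view has green at (277,165), blue at (362,154) and red at (446,145). Blue is at world (532,-150) and green at (525,-95).

```bash
python3 -m crank '[[0.3,0.12,0.1,0,0,0,1],[0.6,0.26,0.3,0,0,0,1],[0.655,0.26,0.5,0,0,0,1],[0.655,0.26,0.7,0,0,0,1],[0.655,0.26,0.7,0,0,0,1],[0.655,0.26,0.7,0,0,0,1]]'; python3 -m crank '[[0,0,0.05,0,0,0,1],[0,0,0.09,0,0,0,1],[0,0,0.12,0,0,0,1],[0,0,0.14,0,0,0,1],[0,0,0.16,0,0,0,1],[0,0,0.165,0,0,0,1],[0,0,0.165,0,0,0,1]]'
```

```text
time_s: 6.3
eef_pos: [532.1, -149.4, 256.6]
ee_rot: [-0.0, 1.0, 0.001, -0.0]
force: [-0.0, 0.4, 1.0]
grip_width: 0.0
grip_force: 0.0
time_s: 7.0
eef_pos: [532.0, -150.2, 240.4]
ee_rot: [0.0, 1.0, 0.0, 0.0]
force: [-1.6, 1.9, 8.5]
grip_width: 0.0
grip_force: 4.1
```

```bash
python3 -m crank '[[0,0,0.005,0,0,0,1],[0,0,0.01,0,0,0,1],[0,0,0.01,0,0,0,1]]'; python3 -m crank '[[0,0,-0.1,0,0,0,1],[0,0,-0.3,0,0,0,1],[-0.66,-0.26,-0.7,0,0,0,1],[-0.66,-0.26,-0.85,0,0,0,1],[-0.66,-0.26,-0.85,0,0,0,1],[-0.66,-0.26,-0.85,0,0,0,1]]'
python3 - <<'E'
from m2 import *
i=camera_info("wrist");im,d=capture("wrist");T=np.array(i["camera_from_world"]);cz=(-T[:3,:3].T@T[:3,3])[2]
for k in("green","blue","red"):
    lo,hi,z=R[k];c,st,m=blob(im,lo,hi,(0,0,640,330));print(k,c,cast(i,c,z),"top z",cz-np.median(d[m>0]))
E
```

```text
time_s: 7.3
eef_pos: [532.1, -150.1, 240.3]
ee_rot: [0.0, 1.0, 0.0, 0.0]
force: [-5.9, 3.5, 17.0]
grip_width: 0.004
grip_force: 8.4
time_s: 7.9
eef_pos: [465.9, -124.3, 324.3]
ee_rot: [0.0, 1.0, -0.0, 0.001]
force: [-0.6, 0.1, -0.6]
grip_width: 0.004
grip_force: 0.0
green [275.93625498 165.39043825] [[525.37043837 -94.92088667  74.        ]] top z 80.118051005545
blue [360.2820197  154.57573892] [[ 532.21861185 -149.32202336   74.        ]] top z 75.03257126921687
red [427.43478261 146.20652174] [[ 537.75846048 -192.40015647   74.        ]] top z 81.81604905242
```

```bash
python3 - <<'E'
from m2 import *
f=np.load("wrist6.npz");im,d=f["im"],f["d"]
for k in("green","blue","red"):
    lo,hi,z=R[k];c,st,m=blob(im,lo,hi,(0,0,640,330));print(k,np.median(d[m>0]))
E
python3 -m crank '[[0.3,-0.12,0.1,0,0,0,1],[0.55,-0.29,0.3,0,0,0,1],[0.595,-0.29,0.5,0,0,0,1],[0.595,-0.29,0.69,0,0,0,1],[0.595,-0.29,0.69,0,0,0,1],[0.595,-0.29,0.69,0,0,0,1]]'
```

```text
green 214.665
blue 213.6562
red 212.43369
time_s: 8.55
eef_pos: [525.8, -95.4, 254.2]
ee_rot: [-0.0, 1.0, -0.0, -0.001]
force: [0.5, 0.1, 1.9]
grip_width: -0.002
grip_force: 0.0
```

```bash
python3 -m crank '[[0,0,0.05,0,0,0,1],[0,0,0.09,0,0,0,1],[0,0,0.12,0,0,0,1],[0,0,0.14,0,0,0,1],[0,0,0.155,0,0,0,1],[0,0,0.165,0,0,0,1],[0,0,0.17,0,0,0,1],[0,0,0.17,0,0,0,1],[0,0,0.17,0,0,0,1]]'
```

```text
time_s: 9.45
eef_pos: [525.7, -95.3, 240.1]
ee_rot: [0.001, 1.0, 0.0, 0.001]
force: [-7.1, 1.2, 23.4]
grip_width: -0.001
grip_force: 12.0
```

23 N at tip height 67 mm is well past the 5 N for full travel, so green is fully down. I'll release it and check.

```bash
python3 -m crank '[[0,0,-0.1,0,0,0,1],[0,0,-0.3,0,0,0,1],[-0.6,0.29,-0.7,0,0,0,1],[-0.6,0.29,-0.85,0,0,0,1],[-0.6,0.29,-0.85,0,0,0,1],[-0.6,0.29,-0.85,0,0,0,1],[-0.6,0.29,-0.85,0,0,0,1]]'
python3 - <<'E'
from m2 import *
i=camera_info("wrist");im,d=capture("wrist");T=np.array(i["camera_from_world"]);cz=(-T[:3,:3].T@T[:3,3])[2]
for k in("green","blue","red"):
    lo,hi,z=R[k];c,st,m=blob(im,lo,hi,(0,0,640,330));print(k,"top z",cz-np.median(d[m>0]))
im,d=capture("top");cv2.imwrite("pics/t9.png",cv2.resize(im[190:330,100:460,::-1],None,fx=2,fy=2))
E
```

```text
time_s: 10.15
eef_pos: [465.6, -123.9, 321.8]
ee_rot: [-0.0, 1.0, 0.0, -0.001]
force: [-0.4, 0.7, -0.6]
grip_width: 0.001
grip_force: 0.0
green top z 80.25973152802482
blue top z 75.2730829684545
red top z 81.48122811005607
```

View pics/t9.png

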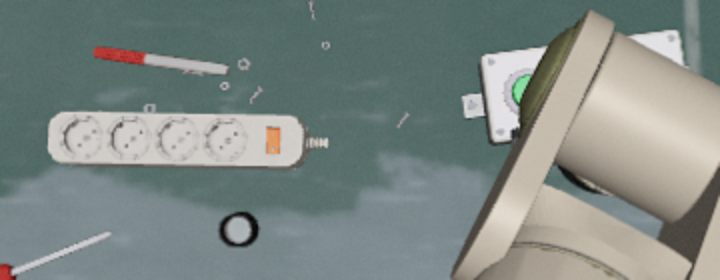

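The top view shows the strip, loupe and marker where they were, with the arm clear above. Green is back up, and blue reads about 6 mm below the others.

```bash
python3 -c "
from rig import ticket;print(ticket.finish_job())"
```

```text
the job is handed in; nothing more can be done
None
```

The job is handed in, but no verdict came back: by force and depth readings the near strip's rocker is on, blue stays down, green went fully down and came back up, and red was never touched.

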